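# Lay out the toy harbour on the bench

## Robot

A 6-joint arm with a two-finger parallel gripper is mounted at the origin on the work surface. World frame = base frame: x ahead of the robot, y to its left, z up, the work surface at z = 0. Lengths are in m, angles in rad, forces in N, time in s.
With the tool pointing down it reaches from about 0.425 to 1.125 m from the base axis. Payload 14.9 kg.
Tool frame: the origin (TCP) lies midway between the tips of the shut fingers; the grasp point (between the pads) lies 19 mm behind it; z points along the fingers, y is the line along which they close (so a half turn about z gives the same grasp; the last joint's range is limited). The gripper opens to 91 mm and grips with 3 to 60 N. Pads are 32 mm wide; open, the fingers measure 118 mm over their backs; the gripper's body (76 mm by 178 mm) begins 60 mm behind the grasp point.
Start: joints at [1.177, 0.379, 1.734, -0, 1.028, -0.033], TCP at [0.247, 0.655, 0.214] pointing down, gripper open.
Joint ranges: [-2.77, 2.77], [-0.74, 2.19], [0, 2.66], [-1.06, 4.2], [0.31, 2.87], [-3.08, 3.08]. Speed limits (rad/s): [1.89, 1.89, 2.39, 3.14, 3.14, 3.14].

## Interface

Orientations are given as a rotation vector (axis times angle).
In Python, from rig import bot, vision gives the robot as it stands.
- The arm moves only by the tool step_arm, never from a script. Its argument "rows" is a list of rows, each a list of 3 entries, a list of its own where there are three numbers: the shift along the tool's x, y, z in mm, then the turn, a rotation vector about the tool's x, y, z in rad, then the opening, from 0 (shut) to 1 (fully open). In form: [[[tx, ty, tz], [wx, wy, wz], fingers], ...]. A call has 1 to 20 rows; each row shifts and turns the commanded pose from where the row before left it, along the tool's axes as they then stand; what a row does not reach is not made up. A row lasts 1/8 s, in which the tool goes at most 62.5 mm and 10.7 degrees, less where a joint would pass 70% of its speed; a pose out of reach is approached as far as the arm can. A call is refused whole if a number of a shift passes 62.5 or a number of a turn 0.188, either way. A call with a gripper value outside its range is refused whole. The fingers move at their own pace and stop on an object; the grip force is fixed at half the most. Time passes only in rows, so rows that do not move let the fingers close. It gives the time, the measured TCP pose, the force, the opening and the grip force at its end, in the units of the state.
- bot.get_obs(): the state, without advancing time (a new reading comes with each control period).
- vision.camera(name): name is "scene" or "top" or "wrist"; returns a dict with "color" (480x640x3 uint8, red, green, blue), "fx", "fy", "cx", "cy" (pixels), "extrinsics" (4x4, takes a point from camera to world coordinates). Camera axes: x right, y down, z forward; pixel columns grow to the right and rows downward; lengths in m; the calibration is good to about 2 mm. The wrist camera is an equidistant fisheye: a pixel r from the principal point sees the ray r / f radians off the axis. A picture is of the moment at which its call begins. There is no depth.
- bot.finish_job(): hands the job in; it is judged then, once.
Trained networks look in a picture, given as the dict that the camera call returned (one of the last four; its "shot" number tells which), for a name from the list of things; names that differ only in an ending like _2 or _b are one class to them, and where a whole thing is asked for, a point or a joint stands for the part that bears it (a point fixed in the world has none). Each returns a list of dicts, best first, with "p" (0 to 1); they miss things now and then, are a little off and sometimes report something else, mostly with a low value. They report only what shows in the picture. A call takes as long as a camera call. They do not tell look-alikes from the thing itself.
- vision.recognise(name, picture): "rect" ([centre column, centre row, width, height] in pixels, round what is visible of it).
- vision.landmark_of(name, picture): "location" ([row, column] in pixels: a listed point, or the origin of a listed thing).
The state is a dict: "time_s": time; "joint_positions": joint angles; "qd": joint speeds; "tau": joint torques, N m; "tcp_pos": TCP position; "tool_rot": TCP orientation; "wrist_force": force on the tool from outside, world axes, zero at the start; "torque": the same for the moment, N m; "finger_gap": opening from 0.0 (shut) to 1.0 (fully open); "finger_force": force on a finger pad.
Only numpy, scipy, OpenCV 4.12 (cv2) and the standard library are available. Lean on these libraries where they do the work, as an engineer would, in place of code of your own. Each camera call takes 0.05 s, during which the arm holds its last target. There are 200 camera calls.

## Task

Set up the toy harbour: put the two loose wooden rings on the stacking toy's peg, the wide one at the bottom and the small one on top of it, to make the lighthouse; stand the ceramic bird upright in the middle of the square wooden quay block; and set the blue boat upright on the bench exactly halfway between the lighthouse and the quay block, in line with both (it may point either way). Leave the flashlight and the toy car where they are, let go of everything and leave it all at rest.

Things in the scene. Friction and masses are not known exactly. Their poses are not given: they have to be found in the camera images.
- tower: wooden stacking toy, fixed to the bench: round dark base 80 mm across and 12 mm thick with a pale 14 mm thick upright peg in its centre, rounded peg top 68 mm above the bench. Origin: centre of the base's underside, on the bench, z up. Its y axis lies along the line to the quay block, which is 280 mm away centre to centre, on either the +y or the -y side.
- quay: wooden quay block, fixed to the bench: 80 x 80 mm, 30 mm high, flat top with three thin dark plank lines. Origin: centre of its underside, on the bench, z up. Centre 280 mm from the tower's centre.
- big_ring: the wide wooden ring, loose, lying flat on the bench: 64 mm outside diameter, 28 mm hole, 22 mm high, 45 g. Origin: centre of its underside, z up along the hole. On the tower alone its origin is 12 mm above the bench.
- small_ring: the small wooden ring, loose, lying flat on the bench: 46 mm outside diameter, 28 mm hole, 22 mm high, 25 g. Origin: centre of its underside, z up along the hole. On top of the wide ring on the tower its origin is 34 mm above the bench.
- bird: white ceramic bird figurine, loose, standing upright: 68 mm high; round body 41 mm across between 18 and 34 mm height (best gripped there across y), on a 32 mm wide foot; head and beak towards +x (beak tip 29 mm out), tail towards -x (about 38 mm out, 27 to 45 mm high). About 110 g. Origin: centre of the underside, z up.
- boat: blue plastic toy boat, loose, upright on its flat bottom: hull 105 mm long along x (50 mm to the stern at -x, 55 mm to the bow), 50 mm wide, 26 mm high; centred over the origin a box cabin 36 mm along x, 32 mm along y, from 26 to 54 mm height (good to grip across y), with a 14 mm round funnel up to 64 mm. About 90 g. Origin: on the underside below the cabin's centre, z up.
- flashlight: bystander: grey plastic flashlight lying on the bench, 130 mm long along its x, 36 mm thick. Origin: middle of its underside.
- car: bystander: wooden toy car, 90 mm long along its x, 54 mm wide, 48 mm high. Origin: centre of its underside.
Things that resemble listed ones, but are neither listed nor needed, are in the scene too. Leave any purple or yellow look-alike of the bird alone.

How it is judged:
At the end, for the whole second after the job is handed in: Rings flat on the peg, wide one on the base, small one on it (heights within 5 mm, 10 mm of the axis); bird on the quay block within 15 mm of its centre; boat on the bench 140 mm from tower and quay centres and on their line (15 mm each); all upright within 7 degrees, at rest, released (horizontal distance between each of big_ring, small_ring and tower below 0.01 m and z of big_ring in the frame of tower between 0.007 and 0.017 m and z of small_ring in the frame of tower between 0.029 and 0.039 m and horizontal distance between bird and quay below 0.015 m and z of bird in the frame of quay between 0.025 and 0.035 m and x of boat in the frame of tower between -0.015 and 0.015 m and horizontal distance between boat and tower between 0.125 and 0.155 m and horizontal distance between boat and quay between 0.125 and 0.155 m and height (world z) of boat between -0.005 and 0.005 m and angle between each of big_ring, small_ring, bird, boat's own z axis and vertical below 0.12 rad and linear speed of each of big_ring, small_ring, bird, boat below 0.02 m/s and angular speed of each of big_ring, small_ring, bird, boat below 0.3 rad/s); the robot touches nothing.
It fails at once if the flashlight was moved by more than 15 mm (distance of flashlight from where it was at the start of the episode above 0.015 m).
It fails at once if the toy car was moved by more than 15 mm (distance of car from where it was at the start of the episode above 0.015 m).
It also fails if it takes over 120 s, if anything falls off the work surface, if the arm or the gripper's body presses on something with over 40 N, if the wrist force passes 120 N, or if a joint passes its speed limit or range.

## Working session

There is one attempt and no reset: what is moved stays moved. The work goes in short steps, Python scripts to look and compute and a tool call to move; the robot and the scene stay as the last step left them, time stands still between calls to the robot, and variables do not carry over. Pictures are saved under pics/ and viewed, at most 14 in all, crops included, and the job is handed in when it is done.

Besides the shell and the picture viewer there is one more tool, called after "Call:" as a command line: name --argument value ..., lists and objects as JSON in quotes. step_arm: Moves the arm, as the interface text tells. Its arguments: {"type":"object","properties":{"rows":{"type":"array","items":{"type":"array"}}},"required":["rows"]}

```bash
ls; mkdir -p pics
cat > h.py <<'E'
import numpy as np, cv2
from scipy.spatial.transform import Rotation as R
from rig import bot, vision
NAMES="tower quay big_ring small_ring bird boat flashlight car".split()
def save(c,n,crop=None,scale=1):
    im=c["color"][...,::-1]
    if crop: im=im[crop[1]:crop[3],crop[0]:crop[2]]
    cv2.imwrite("pics/"+n,cv2.resize(im,None,fx=scale,fy=scale))
def world(c,u,v,z,fish=False):
    x,y=(u-c["cx"])/c["fx"],(v-c["cy"])/c["fy"]
    if fish:
        r=np.hypot(x,y); d=np.array([x/r*np.sin(r),y/r*np.sin(r),np.cos(r)]) if r>1e-9 else np.array([0,0,1.])
    else: d=np.array([x,y,1.])
    T=np.array(c["extrinsics"]); d=T[:3,:3]@d; o=T[:3,3]
    return o+d*(z-o[2])/d[2]
def proj(c,p,fish=False):
    T=np.array(c["extrinsics"]); q=T[:3,:3].T@(np.array(p)-T[:3,3])
    if fish:
        rr=np.hypot(q[0],q[1]); a=np.arctan2(rr,q[2]); q=np.array([q[0]/rr*a,q[1]/rr*a,1])
    return c["fx"]*q[0]/q[2]+c["cx"],c["fy"]*q[1]/q[2]+c["cy"]
E
python3 - <<'E'
from h import *
for n in ("top","scene"):
    c=vision.camera(n); save(c,n+"0.png")
    print(n,c["fx"],np.round(c["extrinsics"],3).tolist())
    for k in NAMES:
        for f in vision.landmark_of(k,c)[:4]:
            r,q=f["location"]; print(k,round(f["p"],2),np.round([q,r]),np.round(world(c,q,r,0)[:2],3))
print(bot.get_obs())
E
```

```text
pics
top 548.7861991614468 [[0.013, -0.993, 0.121, 0.407], [-1.0, -0.01, 0.024, -0.022], [-0.022, -0.121, -0.992, 1.091], [0.0, 0.0, 0.0, 1.0]]
tower 0.67 [395. 182.] [ 0.651 -0.123]
quay 0.85 [255. 192.] [0.627 0.162]
quay 0.37 [163. 182.] [0.647 0.349]
big_ring 0.88 [519. 248.] [ 0.52  -0.368]
small_ring 0.62 [168. 252.] [0.504 0.333]
bird 0.94 [302. 316.] [0.379 0.06 ]
bird 0.69 [267. 284.] [0.442 0.132]
bird 0.63 [303. 240.] [0.531 0.062]
bird 0.55 [233. 333.] [0.346 0.195]
boat 0.82 [391. 283.] [ 0.448 -0.115]
flashlight 0.9 [164. 185.] [0.64  0.348]
flashlight 0.48 [256. 194.] [0.624 0.16 ]
car 0.75 [511. 194.] [ 0.628 -0.356]
scene 533.2261735136 [[0.778, 0.519, -0.354, 0.852], [0.628, -0.654, 0.422, -0.416], [-0.012, -0.551, -0.835, 0.862], [0.0, 0.0, 0.0, 1.0]]
tower 0.64 [333. 352.] [ 0.657 -0.125]
tower 0.59 [408. 157.] [0.512 0.332]
quay 0.79 [411. 236.] [0.63  0.162]
big_ring 0.87 [176. 410.] [ 0.52 -0.36]
big_ring 0.44 [334. 353.] [ 0.659 -0.124]
big_ring 0.44 [246. 282.] [ 0.448 -0.115]
small_ring 0.56 [406. 159.] [0.513 0.326]
small_ring 0.15 [172. 409.] [ 0.513 -0.36
[... 310 characters left out ...]
time_s': 0.9, 'joint_positions': array([ 1.17669010e+00,  3.78893736e-01,  1.73418200e+00, -5.98272483e-06,
        1.02848440e+00, -3.33303040e-02]), 'qd': array([-1.27722757e-03, -1.56603837e-04,  1.06655990e-03, -8.40574254e-04,
       -1.73288302e-03, -4.20614076e-05]), 'tau': array([-7.01117868e-03, -7.63643718e+01, -4.34765518e+01,  6.48512808e-02,
        3.88161640e-02, -4.40272322e-05]), 'tcp_pos': array([0.24713769, 0.65495273, 0.21394507]), 'tool_rot': array([5.63630174e-01, 3.09060684e+00, 4.82031363e-05]), 'wrist_force': array([-0.58002854, -0.78483262,  0.90251378]), 'torque': array([ 0.00947363,  0.03531267, -0.00038623]), 'finger_force': 0.0, 'finger_gap': 0.9971475170740024}
```

View pics/top0.png

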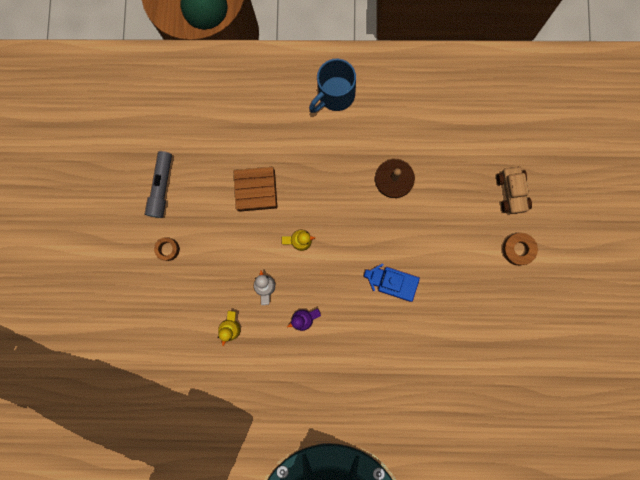

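View pics/scene0.png

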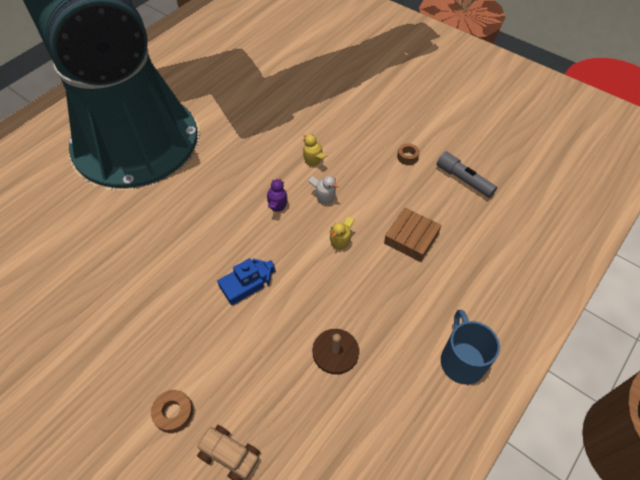

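The top view shows the white bird at (264,287) with its beak up (+x), the boat at (392,283), the big ring at (520,249), the small ring at (167,250), the tower at (395,179) and the quay at (255,188). The scene view agrees, so I'll head for the big ring with the tool squared to the world axes.

Call:
step_arm --rows '[[[0,0,0],[0,0,-0.12],1],[[0,0,0],[0,0,-0.12],1],[[0,0,0],[0,0,-0.12],1],[[-39,-30,0],[0,0,0],1],[[-39,-30,0],[0,0,0],1],[[-39,-30,0],[0,0,0],1],[[-39,-30,0],[0,0,0],1],[[-39,-30,0],[0,0,0],1],[[-39,-30,0],[0,0,0],1],[[-39,-30,0],[0,0,0],1],[[0,0,0],[0,0,0],1]]'

```text
time_s: 2.28
tcp_pos: [0.5222, 0.4428, 0.2139]
tool_rot: [0.006, 3.141, -0.0]
wrist_force: [-0.1, 0.3, -0.4]
finger_gap: 1.0
finger_force: 0.0
```

Call:
step_arm --rows '[[[-3,-42,0],[0,0,0],1],[[-3,-42,0],[0,0,0],1],[[-3,-42,0],[0,0,0],1],[[-3,-42,0],[0,0,0],1],[[-3,-42,0],[0,0,0],1],[[-3,-42,0],[0,0,0],1],[[-3,-42,0],[0,0,0],1],[[-3,-42,0],[0,0,0],1],[[-3,-42,0],[0,0,0],1],[[-3,-42,0],[0,0,0],1],[[0,0,0],[0,0,0],1],[[0,0,0],[0,0,0],1]]'

```text
time_s: 3.78
tcp_pos: [0.5495, 0.0254, 0.2139]
tool_rot: [-0.001, -3.142, -0.0]
wrist_force: [-0.5, 0.4, 0.2]
finger_gap: 1.001
finger_force: 0.0
```

Run:
```python
from h import *
c=vision.camera("wrist"); save(c,"w1.png"); print(c["fx"],np.round(c["extrinsics"],3).tolist())
for k in NAMES:
    for f in vision.landmark_of(k,c)[:4]:
        r,q=f["location"]; print(k,round(f["p"],2),np.round([q,r]),np.round(world(c,q,r,0,1)[:2],3))
```

```text
371.64829954431775 [[-0.0, 0.967, 0.256, 0.477], [1.0, 0.0, 0.0, 0.027], [0.0, 0.256, -0.967, 0.383], [0.0, 0.0, 0.0, 1.0]]
quay 0.91 [438. 274.] [0.627 0.159]
big_ring 0.58 [ 28. 188.] [ 0.518 -0.362]
small_ring 0.79 [574. 175.] [0.506 0.333]
bird 0.85 [481.  30.] [0.351 0.2  ]
bird 0.75 [358. 184.] [0.526 0.064]
bird 0.71 [355.  42.] [0.378 0.061]
bird 0.6 [425. 105.] [0.442 0.134]
boat 0.68 [190. 116.] [ 0.451 -0.114]
flashlight 0.78 [568. 276.] [0.638 0.349]
car 0.93 [ 47. 265.] [ 0.625 -0.348]
```

View pics/w1.png

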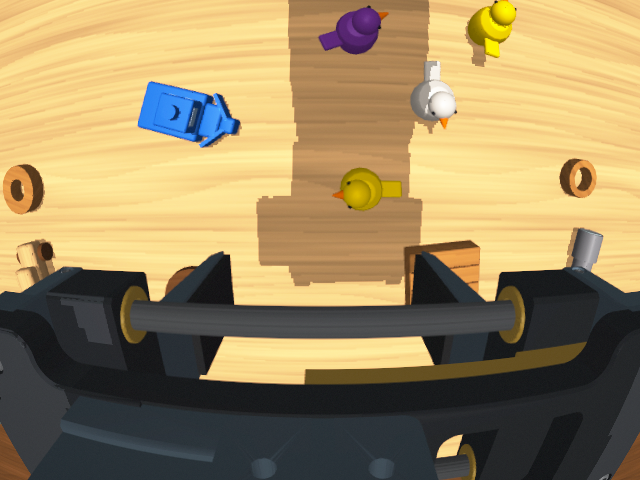

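The wrist view confirms the boat at (185,112), the white bird at (435,100), the rings at (22,188) and (578,178), and the quay at (443,272). These agree with the top and scene positions to a few mm, so I'm going down on the big ring.

Call:
step_arm --rows '[[[3,-39,0],[0,0,0],1],[[3,-39,0],[0,0,0],1],[[3,-39,0],[0,0,0],1],[[3,-39,0],[0,0,0],1],[[3,-39,0],[0,0,0],1],[[3,-39,0],[0,0,0],1],[[3,-39,0],[0,0,0],1],[[3,-39,0],[0,0,0],1],[[3,-39,0],[0,0,0],1],[[3,-38,0],[0,0,0],1],[[0,0,40],[0,0,0],1],[[0,0,40],[0,0,0],1],[[0,0,40],[0,0,0],1],[[0,0,0],[0,0,0],1],[[0,0,0],[0,0,0],1]]'

```text
time_s: 6.1
tcp_pos: [0.52, -0.3647, 0.0953]
tool_rot: [0.001, 3.141, -0.001]
wrist_force: [-0.5, 0.5, 0.6]
finger_gap: 0.998
finger_force: 0.0
```

```bash
cat > tw.py <<'E'
from h import *
for n in ("top","scene"):
    c=vision.camera(n); g=cv2.cvtColor(c["color"],cv2.COLOR_RGB2HSV)
    # dark disc near tower
    u,v=proj(c,[.654,-.124,.01]); m=np.zeros(g.shape[:2],np.uint8); cv2.circle(m,(int(u),int(v)),34,1,-1)
    m&=(g[...,2]<95).astype(np.uint8)
    cs,_=cv2.findContours(m,cv2.RETR_EXTERNAL,cv2.CHAIN_APPROX_NONE); k=max(cs,key=cv2.contourArea)
    P=np.array([world(c,*p[0],.012)[:2] for p in cv2.convexHull(k)],np.float32)
    print(n,cv2.minEnclosingCircle(P), world(c,*cv2.fitEllipse(k)[0],.009)[:2])
E
python3 - <<'E'
import tw
from h import *
c=vision.camera("wrist"); save(c,"w2.png")
for f in vision.landmark_of("big_ring",c)[:2]:
    r,q=f["location"]; print(round(f["p"],2),np.round([q,r]),np.round(world(c,q,r,0,1)[:2],3))
E
```

```text
top ((0.6560249924659729, -0.11982909590005875), 0.03940713405609131) [ 0.65648726 -0.12013832]
scene ((0.6618393063545227, -0.12494922429323196), 0.039255108684301376) [ 0.66385445 -0.12628214]
0.86 [325. 231.] [ 0.517 -0.362]
```

View pics/w2.png

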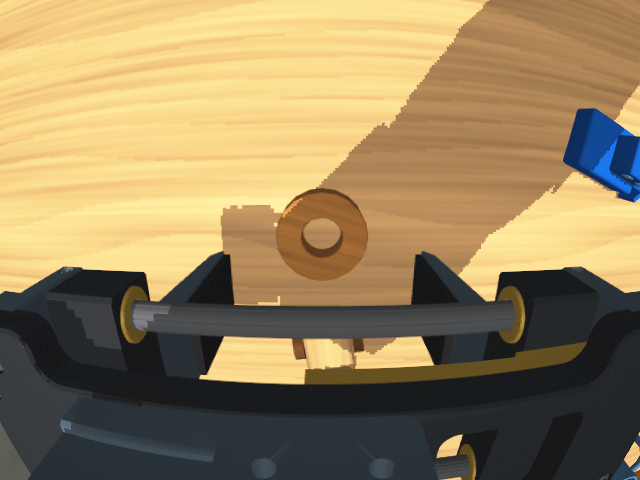

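The ring sits between the fingers at (322,234), about 3 mm off. I'm correcting that, going down, gripping and lifting.

Call:
step_arm --rows '[[[3,2,30],[0,0,0],1],[[0,0,30],[0,0,0],1],[[0,0,20],[0,0,0],1],[[0,0,9],[0,0,0],1],[[0,0,0],[0,0,0],0],[[0,0,0],[0,0,0],0],[[0,0,0],[0,0,0],0],[[0,0,0],[0,0,0],0],[[0,0,0],[0,0,0],0],[[0,0,0],[0,0,0],0]]'

```text
time_s: 7.55
tcp_pos: [0.5167, -0.3626, 0.0057]
tool_rot: [0.001, 3.141, -0.001]
wrist_force: [-0.3, 0.2, 6.6]
finger_gap: 0.677
finger_force: 30.0
```

Call:
step_arm --rows '[[[0,0,-30],[0,0,0],0],[[0,0,-40],[0,0,0],0],[[0,0,-50],[0,0,0],0],[[0,0,0],[0,0,0],0],[[0,0,0],[0,0,0],0]]'

```text
time_s: 8.18
tcp_pos: [0.516, -0.362, 0.1245]
tool_rot: [-0.001, -3.141, -0.0]
wrist_force: [0.4, -1.0, -0.5]
finger_gap: 0.685
finger_force: 30.0
```

Run:
```python
from h import *
c=vision.camera("wrist"); save(c,"w3.png",(160,150,480,390),2)
for f in vision.landmark_of("big_ring",c)[:2]:
    r,q=f["location"]; print(round(f["p"],2),np.round([q,r]),np.round(world(c,q,r,.12,1)[:2],3))
T=R.from_rotvec(bot.get_obs()["tool_rot"]).as_matrix();p=bot.get_obs()["tcp_pos"];print(p)
print(proj(c,p,1),proj(c,p-[0,0,.006],1),proj(c,p+[0,0,.016],1))
```

```text
0.9 [322. 284.] [ 0.517 -0.361]
[ 0.51559648 -0.36172463  0.12355795]
(np.float64(320.36865209508284), np.float64(284.6745489404924)) (np.float64(320.41858300712005), np.float64(280.12548384123545)) (np.float64(320.22044343021344), np.float64(298.2453687398504))
```

View pics/w3.png

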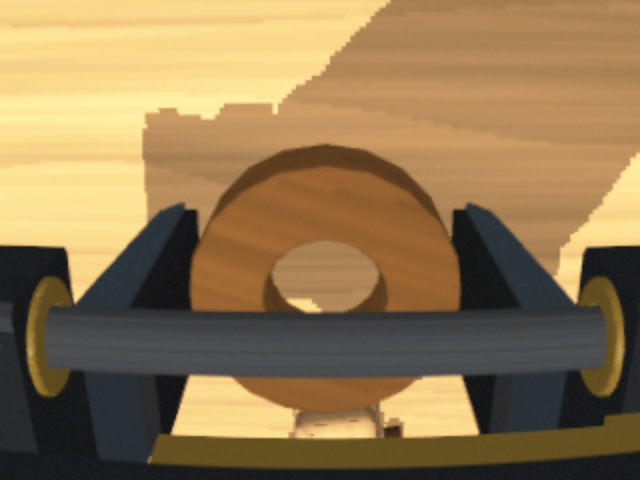

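The ring is held level and within about 2 mm of the tool axis. I'm now going just past the tower for a clear look at the peg.

Call:
step_arm --rows '[[[-33,34,-10],[0,0,0],0],[[-33,34,-10],[0,0,0],0],[[-33,34,-10],[0,0,0],0],[[-33,34,-10],[0,0,0],0],[[-33,34,0],[0,0,0],0],[[-33,34,0],[0,0,0],0],[[-36,38,0],[0,0,0],0],[[0,0,0],[0,0,0],0],[[0,0,0],[0,0,0],0],[[0,0,0],[0,0,0],0]]'

```text
time_s: 9.52
tcp_pos: [0.7496, -0.1213, 0.1643]
tool_rot: [-0.003, -3.14, -0.0]
wrist_force: [-0.6, 0.6, -0.6]
finger_gap: 0.682
finger_force: 30.0
```

Run:
```python
from h import *
c=vision.camera("wrist"); save(c,"w4.png"); print(bot.get_obs()["tcp_pos"],bot.get_obs()["finger_gap"])
for k in("tower","quay"):
  for f in vision.landmark_of(k,c)[:2]:
    r,q=f["location"]; print(k,round(f["p"],2),np.round([q,r]),np.round(world(c,q,r,0,1)[:2],3))
for z in (0,.012,.068): print(z,proj(c,[.656,-.122,z],1))
```

```text
[ 0.74976763 -0.12136633  0.16456105] 0.680582561773722
tower 0.66 [326. 116.] [ 0.659 -0.117]
quay 0.55 [584. 107.] [0.628 0.157]
0 (np.float64(319.9260070649751), np.float64(112.77843516962785))
0.012 (np.float64(319.84524010038194), np.float64(111.88787466059547))
0.068 (np.float64(319.3717727557906), np.float64(106.67468791873564))
```

View pics/w4.png

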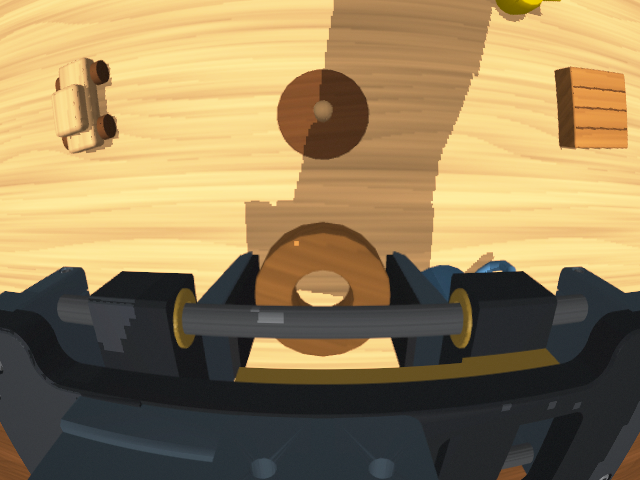

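The base disc centre is at (323,114) and the peg top at (323,111), which puts the tower at about (0.658, -0.119). I'm moving over it and lowering.

Call:
step_arm --rows '[[[31,1,0],[0,0,0],0],[[31,0,0],[0,0,0],0],[[30,0,0],[0,0,0],0],[[0,0,30],[0,0,0],0],[[0,0,30],[0,0,0],0],[[0,0,15],[0,0,0],0],[[0,0,10],[0,0,0],0],[[0,0,10],[0,0,0],0],[[0,0,10],[0,0,0],0],[[0,0,0],[0,0,0],0],[[0,0,0],[0,0,0],0]]'

```text
time_s: 11.05
tcp_pos: [0.6588, -0.1194, 0.0603]
tool_rot: [0.001, 3.141, -0.0]
wrist_force: [0.1, 0.5, -0.8]
finger_gap: 0.683
finger_force: 30.0
```

Ring is over the peg (no contact force). I'll lower it to the base and release.

Call:
step_arm --rows '[[[0,0,15],[0,0,0],0],[[0,0,15],[0,0,0],0],[[0,0,9],[0,0,0],0],[[0,0,1],[0,0,0],0],[[0,0,0],[0,0,0],0],[[0,0,0],[0,0,0],0.85],[[0,0,0],[0,0,0],0.85],[[0,0,0],[0,0,0],0.85],[[0,0,0],[0,0,0],0.85]]'

```text
time_s: 12.18
tcp_pos: [0.6586, -0.1194, 0.0201]
tool_rot: [0.001, 3.141, -0.0]
wrist_force: [-0.1, 0.2, 0.1]
finger_gap: 0.85
finger_force: 0.0
```

Call:
step_arm --rows '[[[0,0,-40],[0,0,0],0.85],[[0,0,-50],[0,0,0],0.85],[[0,0,-50],[0,0,0],1],[[14,41,0],[0,0,0],1],[[14,41,0],[0,0,0],1],[[14,41,0],[0,0,0],1],[[14,41,0],[0,0,0],1],[[14,41,0],[0,0,0],1],[[14,41,0],[0,0,0],1],[[14,41,0],[0,0,0],1],[[14,41,0],[0,0,0],1],[[14,41,0],[0,0,0],1],[[14,41,0],[0,0,0],1],[[13,42,0],[0,0,0],1],[[0,0,40],[0,0,0],1],[[0,0,30],[0,0,0],1],[[0,0,0],[0,0,0],1],[[0,0,0],[0,0,0],1]]'

```text
time_s: 14.42
tcp_pos: [0.5064, 0.333, 0.091]
tool_rot: [0.002, 3.141, 0.001]
wrist_force: [0.0, -0.4, 0.5]
finger_gap: 1.001
finger_force: 0.0
```

Run:
```python
from h import *
c=vision.camera("wrist"); a=c["color"][120:360,160:480]; print(bot.get_obs()["tcp_pos"])
for f in vision.landmark_of("small_ring",c)[:2]:
    r,q=f["location"]; print(round(f["p"],2),np.round([q,r]),np.round(world(c,q,r,0,1)[:2],3))
c=vision.camera("scene"); b=c["color"][280:430,240:440]
for f in vision.landmark_of("big_ring",c)[:2]:
    r,q=f["location"]; print("big",round(f["p"],2),np.round([q,r]),np.round(world(c,q,r,.012)[:2],3))
b=cv2.resize(b,(480,360)); a=cv2.resize(a,(320,240)); a=cv2.copyMakeBorder(a,0,120,0,0,cv2.BORDER_CONSTANT)
cv2.imwrite("pics/m5.png",np.hstack([a,b])[...,::-1])
```

```text
[0.50665288 0.33305836 0.09134477]
0.95 [321. 241.] [0.509 0.334]
big 0.59 [338. 347.] [ 0.662 -0.116]
```

View pics/m5.png

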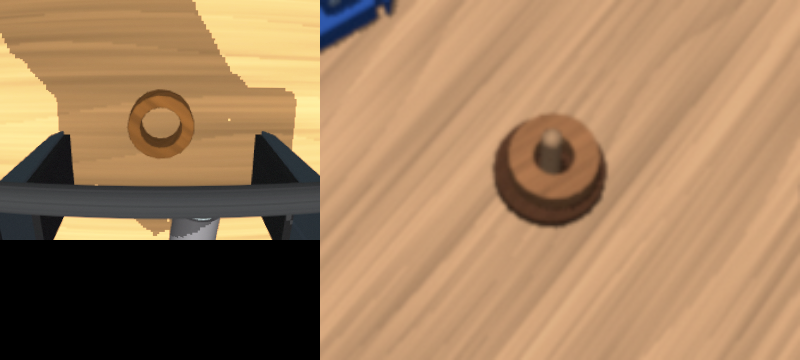

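The big ring lies flat on the base around the peg. The small ring is centred between the fingers at (161,124) in the left crop, so I'm gripping it.

Call:
step_arm --rows '[[[-1,0,35],[0,0,0],1],[[0,0,30],[0,0,0],1],[[0,0,20],[0,0,0],1],[[0,0,0],[0,0,0],0],[[0,0,0],[0,0,0],0],[[0,0,0],[0,0,0],0],[[0,0,0],[0,0,0],0],[[0,0,0],[0,0,0],0],[[0,0,0],[0,0,0],0],[[0,0,0],[0,0,0],0],[[0,0,0],[0,0,0],0]]'

```text
time_s: 16.0
tcp_pos: [0.5071, 0.3329, 0.0054]
tool_rot: [0.001, 3.141, 0.0]
wrist_force: [-1.5, -0.3, 6.5]
finger_gap: 0.5
finger_force: 30.0
```

Call:
step_arm --rows '[[[0,0,-40],[0,0,0],0],[[0,0,-50],[0,0,0],0],[[0,0,-50],[0,0,0],0],[[-14,-41,0],[0,0,0],0],[[-14,-41,0],[0,0,0],0],[[-14,-41,0],[0,0,0],0],[[-14,-41,0],[0,0,0],0],[[-14,-41,0],[0,0,0],0],[[-14,-41,0],[0,0,0],0],[[-14,-41,0],[0,0,0],0],[[-14,-41,0],[0,0,0],0],[[-14,-41,0],[0,0,0],0],[[-13,-41,0],[0,0,0],0],[[-12,-42,0],[0,0,0],0],[[0,0,0],[0,0,0],0],[[0,0,0],[0,0,0],0]]'

```text
time_s: 18.0
tcp_pos: [0.6571, -0.1191, 0.1446]
tool_rot: [-0.002, -3.141, -0.0]
wrist_force: [0.1, -0.6, -0.3]
finger_gap: 0.5
finger_force: 30.0
```

Run:
```python
from h import *
o=bot.get_obs(); p=o["tcp_pos"]; print(p,o["finger_gap"],o["finger_force"])
c=vision.camera("wrist")
for f in vision.landmark_of("small_ring",c)[:2]:
    r,q=f["location"]; print(round(f["p"],2),np.round([q,r]),np.round(world(c,q,r,p[2]-.005,1)[:2],3))
```

```text
[ 0.6570631  -0.11907561  0.14463389] 0.5002160528012707 30.000006300397217
0.72 [319. 284.] [ 0.658 -0.119]
0.15 [590. 192.] [0.607 0.036]
```

Call:
step_arm --rows '[[[-1,0,30],[0,0,0],0],[[0,0,25],[0,0,0],0],[[0,0,10],[0,0,0],0],[[0,0,10],[0,0,0],0],[[0,0,10],[0,0,0],0],[[0,0,10],[0,0,0],0],[[0,0,8],[0,0,0],0],[[0,0,0],[0,0,0],0],[[0,0,0],[0,0,0],0]]'

```text
time_s: 19.23
tcp_pos: [0.6587, -0.1195, 0.0422]
tool_rot: [0.001, 3.141, -0.0]
wrist_force: [0.2, -0.5, -0.7]
finger_gap: 0.498
finger_force: 30.0
```

Call:
step_arm --rows '[[[0,0,2],[0,0,0],0],[[0,0,0],[0,0,0],0.7],[[0,0,0],[0,0,0],0.7],[[0,0,0],[0,0,0],0.7],[[0,0,0],[0,0,0],0.7],[[0,0,-30],[0,0,0],0.7],[[0,0,-50],[0,0,0],0.7],[[0,0,-50],[0,0,0],1],[[31,36,0],[0,0,0],1],[[31,36,0],[0,0,0],1],[[31,36,0],[0,0,0],1],[[31,36,0],[0,0,0],1],[[31,36,0],[0,0,0],1],[[31,36,0],[0,0,0],1],[[30,34,0],[0,0,0],1],[[0,0,20],[0,0,0],1],[[0,0,0],[0,0,0],1],[[0,0,0],[0,0,0],1]]'

```text
time_s: 21.48
tcp_pos: [0.4432, 0.1306, 0.1504]
tool_rot: [0.002, 3.141, 0.0]
wrist_force: [-1.1, -0.1, 0.2]
finger_gap: 0.999
finger_force: 0.0
```

Run:
```python
from h import *
c=vision.camera("wrist"); a=c["color"][60:360,120:520]; p=bot.get_obs()["tcp_pos"];print(p)
for f in vision.landmark_of("bird",c)[:4]:
    r,q=f["location"]; print(round(f["p"],2),np.round([q,r]),np.round(world(c,q,r,0,1)[:2],3))
c=vision.camera("scene"); b=c["color"][280:430,240:440]
for k in ("small_ring","big_ring"):
  for f in vision.landmark_of(k,c)[:2]:
    r,q=f["location"]; print(k,round(f["p"],2),np.round([q,r]),np.round(world(c,q,r,.034)[:2],3))
b=cv2.resize(b,(400,300))
cv2.imwrite("pics/m6.png",np.hstack([a,b])[...,::-1])
```

```text
[0.44332651 0.13058297 0.15051771]
0.97 [400. 117.] [0.353 0.199]
0.92 [239. 146.] [0.378 0.06 ]
0.7 [255. 304.] [0.527 0.067]
0.56 [324. 215.] [0.44  0.133]
small_ring 0.97 [339. 346.] [ 0.666 -0.122]
big_ring 0.72 [338. 346.] [ 0.664 -0.123]
```

View pics/m6.png

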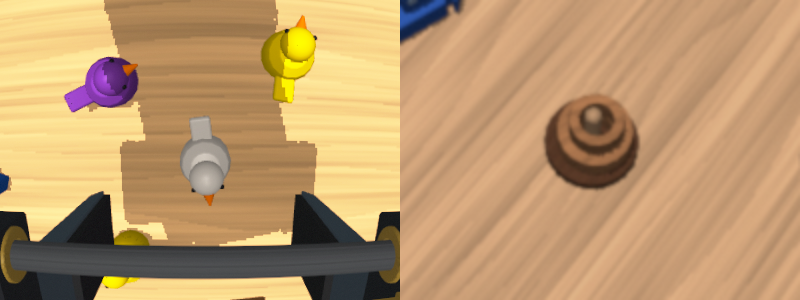

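The lighthouse is stacked correctly, wide ring below and small ring on top. The white bird is centred at crop (205,163), about 2 mm off, and the fingers have clear space on both sides.

Call:
step_arm --rows '[[[2,2,40],[0,0,0],1],[[0,0,40],[0,0,0],1],[[0,0,35],[0,0,0],1],[[0,0,27],[0,0,0],1],[[0,0,0],[0,0,0],0],[[0,0,0],[0,0,0],0],[[0,0,0],[0,0,0],0],[[0,0,0],[0,0,0],0],[[0,0,0],[0,0,0],0],[[0,0,0],[0,0,0],0],[[0,0,0],[0,0,0],0],[[0,0,0],[0,0,0],0]]'

```text
time_s: 23.22
tcp_pos: [0.4409, 0.1328, 0.0082]
tool_rot: [0.001, 3.141, 0.0]
wrist_force: [-1.2, -0.6, 8.6]
finger_gap: 0.439
finger_force: 30.0
```

Call:
step_arm --rows '[[[0,0,-40],[0,0,0],0],[[0,0,-50],[0,0,0],0],[[0,0,-50],[0,0,0],0],[[0,0,0],[0,0,0],0],[[0,0,0],[0,0,0],0]]'

```text
time_s: 23.85
tcp_pos: [0.4402, 0.1327, 0.1472]
tool_rot: [-0.001, -3.141, 0.0]
wrist_force: [-0.4, 0.9, -1.9]
finger_gap: 0.438
finger_force: 30.0
```

Run:
```python
from h import *
c=vision.camera("wrist"); save(c,"w7.png",(160,150,480,390),2); p=bot.get_obs()["tcp_pos"];print(p)
for f in vision.landmark_of("bird",c)[:4]:
    r,q=f["location"]; print(round(f["p"],2),np.round([q,r]),np.round(world(c,q,r,p[2]-.008,1)[:2],3))
```

```text
[0.4398256  0.13256348 0.14669415]
0.92 [320. 274.] [0.437 0.133]
0.82 [238. 150.] [0.374 0.093]
0.59 [402. 116.] [0.358 0.172]
```

View pics/w7.png

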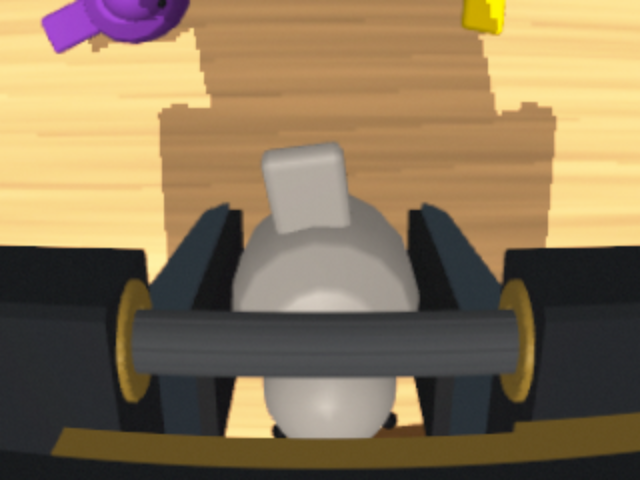

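The bird is held upright and centred between the pads. I'm carrying it to the quay at (0.628, 0.160).

Call:
step_arm --rows '[[[-38,6,0],[0,0,0],0],[[-38,6,0],[0,0,0],0],[[-38,5,0],[0,0,0],0],[[-38,5,0],[0,0,0],0],[[-37,5,0],[0,0,0],0],[[0,0,35],[0,0,0],0],[[0,0,35],[0,0,0],0],[[0,0,20],[0,0,0],0],[[0,0,12],[0,0,0],0],[[0,0,0],[0,0,0],0],[[0,0,0],[0,0,0],0]]'

```text
time_s: 25.32
tcp_pos: [0.6304, 0.1598, 0.0469]
tool_rot: [0.001, 3.14, 0.0]
wrist_force: [1.0, 0.6, -1.5]
finger_gap: 0.441
finger_force: 30.0
```

Run:
```python
from h import *
o=bot.get_obs();print(o["tcp_pos"],o["finger_gap"])
for n in("scene","top"):
  c=vision.camera(n)
  for k,z in(("bird",.033),("quay",0)):
   for f in vision.landmark_of(k,c)[:4]:
    r,q=f["location"]; w=world(c,q,r,z)
    if w[0]>.57: print(n,k,round(f["p"],2),np.round([q,r]),np.round(w[:2],3))
  if n=="scene": save(c,"s8.png",(340,150,500,270),4)
```

```text
[0.63041563 0.15979294 0.04693395] 0.4411602854823341
scene quay 0.77 [414. 238.] [0.637 0.161]
scene quay 0.17 [340. 348.] [ 0.662 -0.112]
top quay 0.62 [256. 191.] [0.629 0.159]
```

View pics/s8.png

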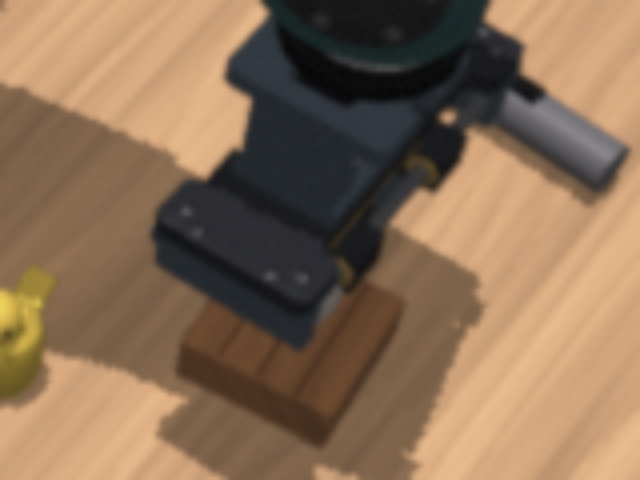

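The bird is above the quay's middle, so I'm lowering, releasing and going on to the boat.

Call:
step_arm --rows '[[[0,0,5],[0,0,0],0],[[0,0,3],[0,0,0],0],[[0,0,0],[0,0,0],0],[[0,0,0],[0,0,0],0.8],[[0,0,0],[0,0,0],0.8],[[0,0,0],[0,0,0],0.8],[[0,0,0],[0,0,0],0.8],[[0,0,0],[0,0,0],0.8],[[0,0,-30],[0,0,0],0.8],[[0,0,-50],[0,0,0],0.8],[[0,0,-50],[0,0,0],1],[[25,-39,0],[0,0,0],1],[[25,-39,0],[0,0,0],1],[[25,-39,0],[0,0,0],1],[[25,-39,0],[0,0,0],1],[[26,-39,0],[0,0,0],1],[[26,-40,0],[0,0,0],1],[[26,-40,0],[0,0,0],1],[[0,0,0],[0,0,0],1],[[0,0,0],[0,0,0],1]]'

```text
time_s: 28.12
tcp_pos: [0.4518, -0.1152, 0.1681]
tool_rot: [0.002, 3.141, -0.0]
wrist_force: [-1.1, -0.3, 0.0]
finger_gap: 1.0
finger_force: 0.0
```

Run:
```python
from h import *
o=bot.get_obs();print(o["tcp_pos"],o["joint_positions"])
c=vision.camera("wrist"); a=c["color"][60:360,120:520]
for f in vision.landmark_of("boat",c)[:2]:
    r,q=f["location"]; print(round(f["p"],2),np.round([q,r]),np.round(world(c,q,r,0,1)[:2],3))
h=cv2.cvtColor(c["color"],cv2.COLOR_RGB2HSV); m=cv2.inRange(h,(100,150,60),(125,255,255)); 
n,l,s,ce=cv2.connectedComponentsWithStats(m); i=1+np.argmax(s[1:,4]); ys,xs=np.nonzero(l==i)
P=np.array([world(c,x,y,.026,1)[:2] for x,y in zip(xs[::5],ys[::5])],np.float32); print(len(xs),cv2.minAreaRect(P))
pc=P-P.mean(0);v=np.linalg.svd(pc,full_matrices=False)[2][0];print("axis deg",np.degrees(np.arctan2(v[1],v[0])))
c=vision.camera("scene"); b=c["color"][150:270,340:500]
cv2.imwrite("pics/m9.png",np.hstack([a,cv2.resize(b,(400,300))])[...,::-1])
```

```text
[ 0.45184363 -0.11516037  0.16811808] [-2.99609911e-01  7.28601993e-02  2.22082620e+00  1.50672768e-04
  8.47408536e-01 -1.86905060e+00]
0.9 [326. 212.] [ 0.45 -0.11]
5870 ((0.4487638771533966, -0.10989764332771301), (0.1023290753364563, 0.05236519128084183), 70.7681884765625)
axis deg 70.89416
```

View pics/m9.png

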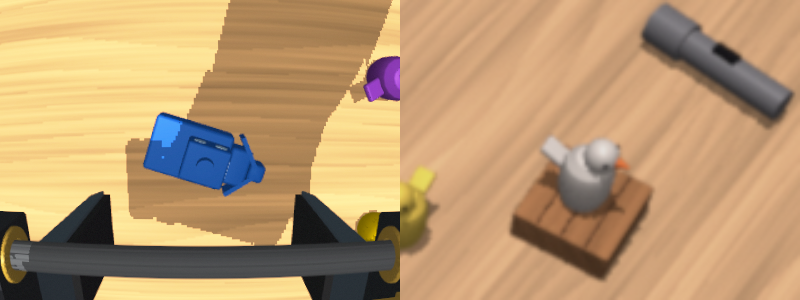

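The bird stands upright on the quay (right crop). The boat's axis is at 71° and its origin near (0.449, -0.112), so I'm turning the tool 109° to close across the cabin.

Call:
step_arm --rows '[[[3,3,0],[0,0,0.173],1],[[0,0,0],[0,0,0.173],1],[[0,0,0],[0,0,0.173],1],[[0,0,0],[0,0,0.173],1],[[0,0,0],[0,0,0.173],1],[[0,0,0],[0,0,0.173],1],[[0,0,0],[0,0,0.173],1],[[0,0,0],[0,0,0.173],1],[[0,0,0],[0,0,0.173],1],[[0,0,0],[0,0,0.173],1],[[0,0,0],[0,0,0.173],1],[[0,0,40],[0,0,0],1],[[0,0,28],[0,0,0],1],[[0,0,0],[0,0,0],1],[[0,0,0],[0,0,0],1]]'

```text
time_s: 30.15
tcp_pos: [0.4492, -0.112, 0.1008]
tool_rot: [2.558, 1.823, 0.001]
wrist_force: [-0.1, -0.4, -0.1]
finger_gap: 1.003
finger_force: 0.0
```

Run:
```python
from h import *
o=bot.get_obs();print(o["tcp_pos"],o["joint_positions"][5],R.from_rotvec(o["tool_rot"]).as_matrix().round(3).tolist())
c=vision.camera("wrist"); save(c,"w10.png",(120,60,520,360),1.5)
print(proj(c,[o["tcp_pos"][0],o["tcp_pos"][1],.054],1))
for f in vision.landmark_of("boat",c)[:2]:
    r,q=f["location"]; print(round(f["p"],2),np.round([q,r]),np.round(world(c,q,r,0,1)[:2],3))
```

```text
[ 0.44922741 -0.11203517  0.10076739] 0.03757736191982418 [[0.326, 0.945, 0.001], [0.945, -0.326, -0.0], [0.0, 0.001, -1.0]]
(np.float64(322.7784312503052), np.float64(257.69659820645603))
0.88 [325. 233.] [ 0.451 -0.112]
```

View pics/w10.png

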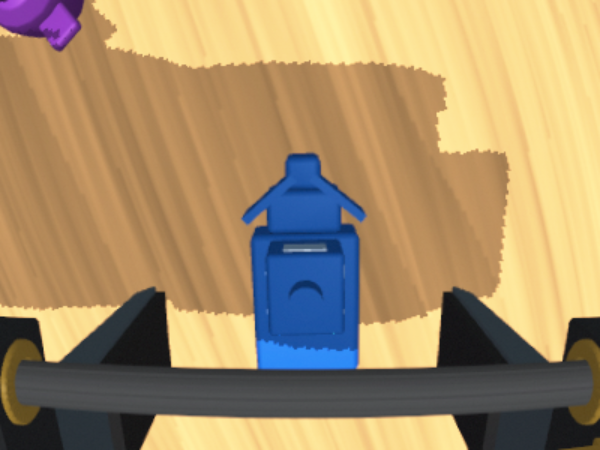

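The boat is square to the fingers, with the cabin centre at (305,293) in the crop, right under the TCP. I'm gripping the cabin.

Call:
step_arm --rows '[[[0,1,35],[0,0,0],1],[[0,0,25],[0,0,0],1],[[0,0,8],[0,0,0],1],[[0,0,0],[0,0,0],0],[[0,0,0],[0,0,0],0],[[0,0,0],[0,0,0],0],[[0,0,0],[0,0,0],0],[[0,0,0],[0,0,0],0],[[0,0,0],[0,0,0],0],[[0,0,0],[0,0,0],0],[[0,0,0],[0,0,0],0],[[0,0,0],[0,0,0],0]]'

```text
time_s: 31.75
tcp_pos: [0.4495, -0.1125, 0.032]
tool_rot: [2.559, 1.823, 0.0]
wrist_force: [-0.3, -0.4, 2.1]
finger_gap: 0.346
finger_force: 30.0
```

Call:
step_arm --rows '[[[0,0,-40],[0,0,0],0],[[0,0,-40],[0,0,0],0],[[0,0,0],[0,0,-0.145],0],[[0,0,0],[0,0,-0.145],0],[[0,0,0],[0,0,-0.145],0],[[18.5,34.5,0],[0,0,0],0],[[18.5,34.5,0],[0,0,0],0],[[18.5,34.5,0],[0,0,0],0],[[18.5,34.5,0],[0,0,0],0],[[18.5,34,0],[0,0,0],0],[[19,34,0],[0,0,0],0],[[0,0,40],[0,0,0],0],[[0,0,30],[0,0,0],0],[[0,0,0],[0,0,0],0],[[0,0,0],[0,0,0],0]]'

```text
time_s: 33.62
tcp_pos: [0.6435, 0.0193, 0.0429]
tool_rot: [2.105, 2.331, 0.001]
wrist_force: [-0.4, -0.1, -1.1]
finger_gap: 0.347
finger_force: 30.0
```

Run:
```python
from h import *
o=bot.get_obs();print(o["tcp_pos"],R.from_rotvec(o["tool_rot"]).as_matrix().round(3).tolist())
for n in("wrist","top"):
  c=vision.camera(n); F=n=="wrist"
  for k,z in(("boat",.01),("quay",0),("tower",0),("bird",.03)):
    for f in vision.landmark_of(k,c)[:4]:
      r,q=f["location"]; w=world(c,q,r,z,F)
      if w[0]>.55: print(n,k,round(f["p"],2),np.round([q,r]),np.round(w[:2],3))
```

```text
[0.6434999  0.01928975 0.04288721] [[-0.102, 0.995, 0.001], [0.995, 0.102, -0.0], [-0.0, 0.001, -1.0]]
wrist boat 0.62 [322. 265.] [0.644 0.019]
wrist quay 0.97 [325.  23.] [0.631 0.159]
wrist bird 0.65 [317.   3.] [0.627 0.16 ]
top boat 0.17 [163. 183.] [0.642 0.347]
top quay 0.79 [257. 190.] [0.632 0.157]
top tower 0.92 [395. 179.] [ 0.658 -0.123]
top tower 0.47 [512. 193.] [ 0.631 -0.356]
top bird 0.83 [256. 188.] [0.629 0.154]
```

Everything agrees with the midpoint (0.643, 0.020), so I'm setting the boat down, releasing and retreating.

Call:
step_arm --rows '[[[0,0,8],[0,0,0],0],[[0,0,2],[0,0,0],0],[[0,0,0],[0,0,0],0],[[0,0,0],[0,0,0],0.9],[[0,0,0],[0,0,0],0.9],[[0,0,0],[0,0,0],0.9],[[0,0,0],[0,0,0],0.9],[[0,0,0],[0,0,0],0.9],[[0,0,0],[0,0,0],0.9],[[0,0,-30],[0,0,0],0.9],[[0,0,-50],[0,0,0],0.9],[[0,0,-50],[0,0,0],0.9],[[0,0,-50],[0,0,0],0.9],[[0,-40,-40],[0,0,0],0.9],[[0,-50,0],[0,0,0],0.9],[[0,-50,0],[0,0,0],0.9],[[0,0,0],[0,0,0],0.9],[[0,0,0],[0,0,0],0.9]]'

```text
time_s: 36.38
tcp_pos: [0.5044, 0.0051, 0.2524]
tool_rot: [2.105, 2.331, 0.001]
wrist_force: [-0.1, 0.1, 0.8]
finger_gap: 0.902
finger_force: 0.0
```

Run:
```python
from h import *
print(bot.get_obs()["tcp_pos"])
H={"boat":0,"quay":0,"tower":0,"bird":.03,"small_ring":.034,"big_ring":.012,"flashlight":0,"car":0}
im=[]
for n in("wrist","scene"):
  c=vision.camera(n); F=n=="wrist"
  for k,z in H.items():
    for f in vision.landmark_of(k,c)[:3]:
      r,q=f["location"]; w=world(c,q,r,z,F)
      if w[0]>.55: print(n,k,round(f["p"],2),np.round([q,r]),np.round(w[:2],3))
  im.append(c["color"])
cv2.imwrite("pics/w11.png",cv2.resize(np.vstack([im[0][200:],im[1][130:410]]),(720,630))[15:615,:,::-1])
```

```text
[0.50438061 0.00505701 0.25239703]
wrist boat 0.64 [436. 202.] [0.64  0.018]
wrist quay 0.66 [442.  82.] [0.628 0.16 ]
wrist bird 0.77 [448.  81.] [0.626 0.156]
wrist big_ring 0.53 [447.  80.] [0.63  0.161]
wrist big_ring 0.22 [439. 201.] [0.639 0.022]
scene boat 0.62 [372. 288.] [0.638 0.019]
scene quay 0.8 [413. 239.] [0.637 0.158]
scene tower 0.64 [333. 350.] [ 0.655 -0.122]
scene tower 0.36 [371. 292.] [0.641 0.011]
scene bird 0.86 [412. 231.] [0.633 0.152]
scene small_ring 0.58 [342. 348.] [ 0.671 -0.121]
scene big_ring 0.81 [336. 348.] [ 0.659 -0.119]
scene flashlight 0.6 [340. 347.] [ 0.661 -0.11 ]
scene flashlight 0.56 [463. 179.] [0.637 0.35 ]
scene car 0.64 [228. 453.] [ 0.631 -0.357]
```

View pics/w11.png

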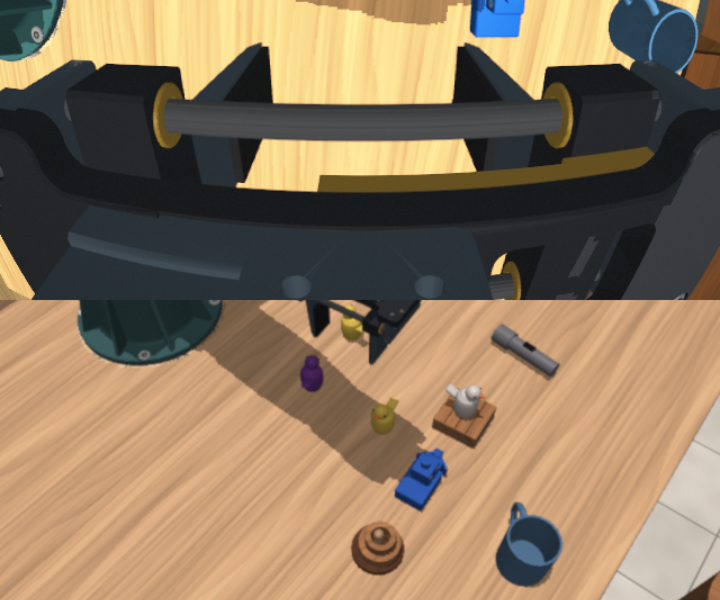

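The scene view shows the lighthouse at (378,545), the boat at (422,477) between it and the quay, and the bird on the quay at (466,402). All are upright, within about 6 mm of their targets, and nothing is touched.

```bash
python3 -c "
from h import *
print(bot.finish_job())"
```

```text
the job is handed in; nothing more can be done
None
```

The toy harbour is set up and handed in, with no verdict returned: by my last camera check the rings were stacked, the bird was upright on the quay, the boat was about halfway between, and everything was released.

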